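# Reset the vision stimulator through its sliding guard

## Robot

A 7-joint arm with a two-finger parallel gripper is mounted at the origin on the work surface. World frame = base frame: x ahead of the robot, y to its left, z up, the work surface at z = 0. Lengths are in m, angles in degrees, forces in N, time in s.
With the tool pointing down it reaches from about 0.4 to 0.85 m from the base axis. Payload 4.5 kg.
Tool frame: the origin (TCP) lies between the finger pads; the fingertips stand 8 mm ahead of it and the grasp point (between the pads) lies 11 mm behind it; z points along the fingers, y is the line along which they close (so a half turn about z gives the same grasp; the last joint's range is limited). The gripper opens to 88 mm and grips with 3 to 60 N. Pads are 18 mm wide; open, the fingers measure 123 mm over their backs; the gripper's body (75 mm by 187 mm) begins 45 mm behind the grasp point.
Start: joints at [1.937, 39.483, -11.15, 89.685, 9.013, 51.709, -12.324], TCP at [0.625, 0, 0.247] pointing down, gripper open.
Joint ranges: [-172.22, 172.22], [-26.19, 119.32], [-84.43, 86.54], [7.71, 146.69], [-57.33, 237.33], [2.42, 119.75], [-152.13, 152.13]. Speed limits (degrees/s): [147.25, 147.25, 180, 180, 180, 180, 180].

## Interface

Orientations are given as a 3x3 rotation matrix whose columns are the frame's x, y, z axes.
In Python, from rig import bot, viewer, order gives the robot as it stands.
- The arm moves only by the tool send_rows, never from a script. Its argument "rows" is a list that holds one entry, the list of rows, each a list of 7 numbers: the opening, from 0 (shut) to 1 (fully open), then the shift along the world's x, y, z in m, then the turn, a rotation vector about the world's x, y, z in degrees. A call has 1 to 12 rows; each row is the pose to reach, as a shift and turn from the pose commanded when the call began; what a row does not reach only later rows make up. A row lasts 1/8 s, in which the tool goes at most 62.5 mm and 10.7 degrees, less where a joint would pass 70% of its speed; a pose out of reach is approached as far as the arm can. A call with a gripper value outside its range is refused whole. The fingers move at their own pace and stop on an object; "newtons" is the grip in N (left out, the last holds). Time passes only in rows, so rows that repeat a pose let the fingers close. It gives the time, the measured TCP pose, the force, the opening and the grip force at its end, in the units of the state.
- bot.state(): the state, without advancing time (a new reading comes with each control period).
- viewer.snapshot(name): name is "scene" or "side" or "wrist"; returns a dict with "pixels" (400x640x3 uint8, red, green, blue), "fx", "fy", "cx", "cy" (pixels), "world_from_camera" (4x4, takes a point from camera to world coordinates); the wrist camera has in their place "hand_eye" (4x4, takes a point from camera to tool coordinates, whose origin is the TCP and whose axes are the flange's). Camera axes: x right, y up, looking along -z (the intrinsics and any distortion apply to the point x, -y, -z); pixel columns grow to the right and rows downward; lengths in m; the calibration is good to about 2 mm. A picture is of the moment at which its call begins: read the wrist's pose just before it. There is no depth.
- order.hand_in(): hands the job in; it is judged then, once.
The state is a dict: "t": time; "joint_pos": joint angles; "joint_vel": joint speeds; "joint_efforts": joint torques, N m; "tcp_pos": TCP position; "tool_rot": TCP orientation; "contact_force": force on the tool from outside, world axes, zero at the start; "wrist_torque": the same for the moment, N m; "finger_gap": opening from 0.0 (shut) to 1.0 (fully open); "finger_force": force on a finger pad.
Only numpy, scipy, OpenCV 4.12 (cv2) and the standard library are available. Lean on these libraries where they do the work, as an engineer would, in place of code of your own. Each camera call takes 0.05 s, during which the arm holds its last target. There are 200 camera calls.

## Task

Reset the beige stimulator: push its sliding guard all the way across so that the guard's window lies over the oblong well, reach a fingertip down through the window, press the sunken oblong reset key fully down and keep it down for about a second. Then let the key come back up, push the guard fully home again so that it covers the well, and leave everything untouched. Only push and press: do not lift or shove the stimulator, do not press the round key in the other well, and leave the things around it where they are.

Things in the scene. Friction and masses are not known exactly. Their poses are not given: they have to be found in the camera images.
- stimulator: Beige metal desk instrument, 200 (its x) x 270 (its y) x 88 mm tall, about 3.5 kg, loose on rubber feet on the desk (z 0); a sideways push over about 20 N may shift it. Origin: centre of the underside; z up; dark front panel on its -x face. Offsets in these notes are in mm in its frame. Flat top at z 88, with an oblong and a round well. May stand turned up to 0.7 rad either way.
- oblong_well (a point): Centre of the mouth of the oblong well in the top (x 0, y +28, z 88): 56 (x) by 36 (y) and 26 mm deep, the reset key at its bottom. Axes as the stimulator's. Covered by the guard at the start.
- rail_end (a point): +y end, upper face, of one of the two aluminium guide rails on the top, between which the guard slides: x 42.5, y 117, z 100. Each rail is 9 mm wide (x 38 to 47, and -38 to -47), 12 mm high and spans y -63 to 117.
- guard (a joint): Travel of the guard, m: 0 = home (its solid part covers the oblong well), 0.056 = fully across at its stop (window centred over that well); grows towards the stimulator's +y. Starts between 0 and 0.010. About 2 N moves it slowly; it stays where left. Grey plastic plate 75 (x) x 114 (y) x 10 mm, upper face z 98.5, 0.5 mm gap beneath; at 0 it spans y -58 to +56.
- guard_window (a point): Centre of the guard's window, at the guard's upper face: x 0, y -28 + travel, z 98.5. The window goes through, 60 (x) by 40 (y) mm; at the start the plain beige top (z 88) lies under it. A fingertip lowered into it can push its edges to slide the guard either way; the guard's end faces can be pushed as well. Axes as the stimulator's.
- reset_key (a joint): How far the reset key is pressed, in m: 0 = up, 0.006 = fully down. Springy: it starts to move at about 2.7 N and is fully down at about 5.5 N; it springs back up when released.
- reset_key_top (a point): Centre of the upper face of the oblong reset key, a white plastic cap 44 mm (x) by 26 mm (y) in the oblong well, at x 0, y +28, z 70 when up, which is 18 mm below the top of the case and 28.5 mm below the upper face of the guard. Hidden under the guard at the start.
- round_key (a joint): How far the round key is pressed, in m: 0 = up, 0.006 = down. The same spring as the reset key. Not to be pressed.
- round_key_top (a point): Centre of the upper face of the round key, a white plastic disc of 30 mm diameter in the round well, at x 0, y -100, z 70.
- occluder: Yellow plastic eye paddle lying on the desk, 10 mm thick: a handle 100 x 22 mm along its x about its origin (underside centre of the handle), and a disc of 60 mm diameter centred 70 mm along +x. Bystander, on the -y side of the stimulator.
- mouse: Black computer mouse, 100 (x) x 58 x 30 mm, origin at the centre of its underside. Bystander, on the +y side of the stimulator.
- mug: White ceramic mug, 76 mm diameter, 90 mm tall, origin at the centre of its underside. Bystander beyond the stimulator's +x side.
- drops: Small eye-drop bottle, 28 mm diameter, 62 mm tall, origin at the centre of its underside. Bystander beyond the stimulator's +x side.

How it is judged:
By the outcome, as a careful person would: the job done as asked, in the order asked, and still so for the second after the job is handed in, with the robot touching nothing.
It also fails if it takes over 54 s, if anything falls off the work surface, if the arm or the gripper's body presses on something with over 40 N, if the wrist force passes 120 N, or if a joint passes its speed limit or range.

## Working session

There is one attempt and no reset: what is moved stays moved. The work goes in short steps, Python scripts to look and compute and a tool call to move; the robot and the scene stay as the last step left them, time stands still between calls to the robot, and variables do not carry over. Pictures are saved under pics/ and viewed, at most 10 in all, crops included, and the job is handed in when it is done.

Besides the shell and the picture viewer there is one more tool, called after "Call:" as name([rows], argument=value, ...), one row to a line, values as JSON. send_rows: Moves the arm, as the interface text tells. Its arguments: {"type":"object","properties":{"rows":{"type":"array"},"newtons":{"type":"number"}},"required":["rows"]}

```bash
mkdir -p pics
python3 - <<'E'
from rig import bot,viewer
import cv2,numpy as np,pickle
s=bot.state();print(s)
for n in("scene","side","wrist"):
    d=viewer.snapshot(n);pickle.dump((s,d),open(f"pics/{n}0.pkl","wb"))
    cv2.imwrite(f"pics/{n}0.png",d["pixels"][:,:,::-1]);print(n,{k:v for k,v in d.items() if k!="pixels"})
E
```

```text
{'t': 0.0, 'joint_pos': array([  1.93812704,  39.53218357, -11.14515412,  89.74287128,
         9.01351199,  51.70975375, -12.32486025]), 'joint_vel': array([ 0.03607686,  0.03617008,  0.04151734,  0.05864603,  0.03559154,
        0.02791798, -0.08127551]), 'joint_efforts': array([ 3.38560185e-04, -5.27571630e+01, -1.26686912e+00, -1.53434461e+01,
       -5.26333472e-02,  6.56995355e-03,  1.65937727e-04]), 'tcp_pos': array([ 6.24399276e-01, -6.57746164e-05,  2.45930360e-01]), 'tool_rot': array([[-5.80338037e-05,  9.99998398e-01, -1.78916766e-03],
       [ 9.99999989e-01,  5.77831340e-05, -1.40155498e-04],
       [-1.40051890e-04, -1.78917577e-03, -9.99998390e-01]]), 'contact_force': array([ 0.7541756 , -0.47658692,  1.18359951]), 'wrist_torque': array([-0.00784515,  0.05134872,  0.04234298]), 'finger_force': 0.0, 'finger_gap': 0.9984929862189316}
scene {'fx': 450.56180163351496, 'fy': 450.56180163351496, 'cx': 318.38221392214643, 'cy': 194.5546197625267, 'world_from_camera': array([[-0.1087247 , -0.74103359,  0.6626071 ,  1.35479403],
       [ 0.99406949, -0.08251512,  0.07083147,  0
[... 273 characters left out ...]
 0.98686601,  0.09737034, -0.12889724,  0.4711136 ],
       [-0.16138173,  0.55883706, -0.81342306, -0.72208189],
       [-0.00717073,  0.82354123,  0.56721109,  0.636781  ],
       [ 0.        ,  0.        ,  0.        ,  1.        ]])}
wrist {'fx': 347.1352479233257, 'fy': 347.1352479233257, 'cx': 315.35600675527576, 'cy': 201.25530971054047, 'hand_eye': array([[ 1.25586724e-04,  9.52549462e-01,  3.04383814e-01,
         7.96046464e-02],
       [ 9.99999797e-01, -3.09759305e-04,  5.56778492e-04,
        -5.56584133e-04],
       [ 6.24644772e-04,  3.04383682e-01, -9.52549308e-01,
        -1.38391157e-01],
       [ 0.00000000e+00,  0.00000000e+00,  0.00000000e+00,
         1.00000000e+00]])}
```

View pics/scene0.png

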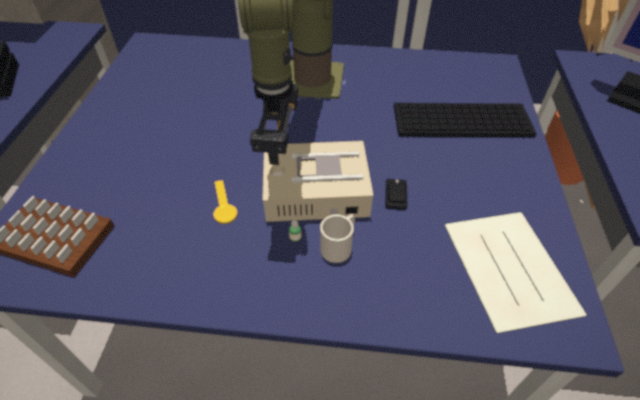

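View pics/side0.png

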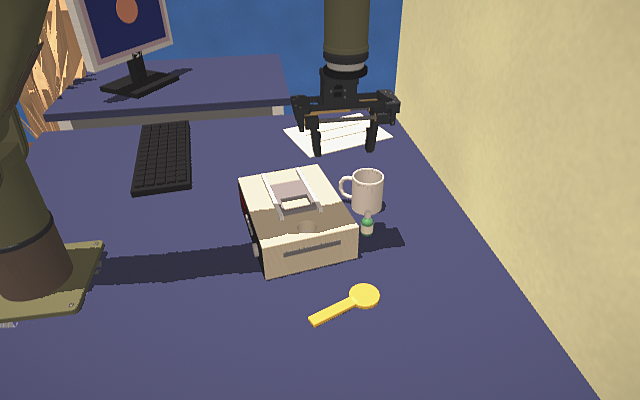

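View pics/wrist0.png

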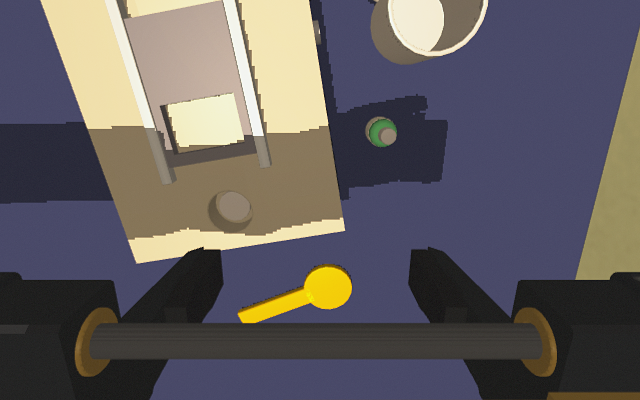

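The scene view shows the stimulator at about (317,180) with the guard near home, and the mug at (337,238). In the side view the paddle lies in front. In the wrist view the -y top corners are at (137,263) and (345,230), and the window at about (205,125). I'll enlarge the wrist crop next.

Run:
```python
import cv2
i=cv2.imread("pics/wrist0.png")[0:270,90:360]
i=cv2.convertScaleAbs(i,alpha=1.2)
i=cv2.resize(i,None,fx=2.2,fy=2.2,interpolation=cv2.INTER_CUBIC)
cv2.imwrite("pics/w0c.png",i)
```

```text
(no output)
```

View pics/w0c.png

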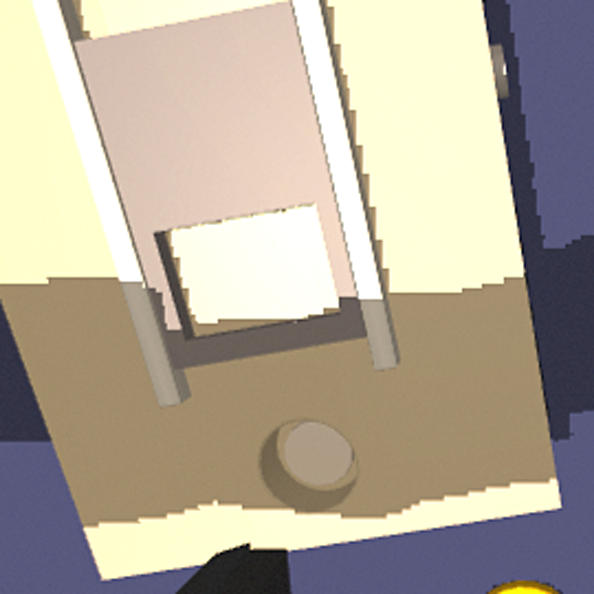

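```bash
cat > h.py <<'E'
import numpy as np
from scipy.optimize import least_squares
def proj(P,s,d):
    T=np.eye(4);T[:3,:3]=s["tool_rot"];T[:3,3]=s["tcp_pos"]
    W=T@d["hand_eye"] if "hand_eye" in d else d["world_from_camera"]
    c=(np.asarray(P)-W[:3,3])@W[:3,:3]
    return np.c_[d["cx"]-d["fx"]*c[:,0]/c[:,2],d["cy"]+d["fy"]*c[:,1]/c[:,2]]
def stim(P,x,y,a):
    R=np.array([[np.cos(a),-np.sin(a),0],[np.sin(a),np.cos(a),0],[0,0,1]])
    return np.asarray(P,float)/1e3@R.T+[x,y,0]
E
python3 - <<'E'
from h import *
import pickle
s,d=pickle.load(open("pics/wrist0.pkl","rb"))
obs=[(-100,-135,88,0,102,579),(100,-135,88,0,560,507),(-47,-63,100,0,162,406),(47,-63,100,0,397,363),(38,-63,100,0,377,370),
(-37.5,56,98.5,1,80,40),(37.5,56,98.5,1,293,2),(-37.5,-58,98.5,1,180,368),(37.5,-58,98.5,1,368,336),
(-30,-48,98.5,1,187,340),(-30,-8,98.5,1,155,232),(30,-8,98.5,1,316,204),(30,-48,98.5,1,340,311)]
o=np.array(obs,float);uv=o[:,4:]/2.2+[90,0]
def f(p):
    P=o[:,:3].copy();P[:,1]+=o[:,3]*p[3]
    return (proj(stim(P,*p[:3]),s,d)-uv).ravel()
r=least_squares(f,[.5,.05,.2,3],loss="soft_l1",x_scale=[.01,.01,.1,1]);print(r.x,np.degrees(r.x[2]));print(r.fun.reshape(-1,2).round(1))
# check scene/side
p=r.x
C=stim([(-100,-135,88),(100,-135,88),(100,135,88),(-100,135,88)],*p[:3])
print(C)
for n in("scene","side"):
    s2,d2=pickle.load(open(f"pics/{n}0.pkl","rb"));print(n,proj(C,s2,d2).round())
for n,q in dict(win=(0,-28+p[3],98.5),winfinal=(0,28,98.5),well=(0,28,70),gend=(0,56+p[3],98.5)).items():print(n,stim([q],*p[:3]).round(4))
E
```

```text
[0.52991531 0.07343647 0.16596927 7.72703831] 9.509338981374336
[[ 0.4 -0.9]
 [ 0.6 -0.2]
 [-1.  -0.1]
 [ 0.8  1.5]
 [-0.6  0. ]
 [-1.3  0.4]
 [ 0.3 -1.2]
 [-2.   0.4]
 [-0.1  0.3]
 [ 0.  -0. ]
 [ 0.2 -0.2]
 [ 0.5 -0.6]
 [ 1.   1.2]]
[[ 0.45359257 -0.07622929  0.088     ]
 [ 0.65084431 -0.04318762  0.088     ]
 [ 0.60623805  0.22310223  0.088     ]
 [ 0.40898631  0.19006056  0.088     ]]
scene [[264. 144.]
 [262. 199.]
 [372. 195.]
 [362. 141.]]
side [[262. 247.]
 [359. 226.]
 [317. 163.]
 [238. 177.]]
win [[0.5333 0.0534 0.0985]]
winfinal [[0.5253 0.1011 0.0985]]
well [[0.5253 0.1011 0.07  ]]
gend [[0.5194 0.1363 0.0985]]
```

Call:
send_rows([
  [[0,-0.012,0.007,0,0,0,1.2],[0,-0.025,0.014,-0.01,0,0,2.5],[0,-0.038,0.021,-0.02,0,0,4],[0,-0.05,0.028,-0.03,0,0,5.5],[0,-0.063,0.035,-0.04,0,0,7],[0,-0.075,0.042,-0.055,0,0,8.5],[0,-0.085,0.048,-0.07,0,0,9.5],[0,-0.092,0.053,-0.085,0,0,9.5],[0,-0.092,0.053,-0.095,0,0,9.5],[0,-0.092,0.053,-0.1,0,0,9.5],[0,-0.092,0.053,-0.1,0,0,9.5],[0,-0.092,0.053,-0.1,0,0,9.5]],
], newtons=10)

```text
t: 1.65
tcp_pos: [0.5336, 0.0529, 0.1471]
tool_rot: [[-0.165, 0.986, 0.001], [0.986, 0.165, 0.0], [-0.0, 0.001, -1.0]]
contact_force: [-0.1, -0.1, -0.2]
finger_gap: 0.006
finger_force: 0.0
```

Run:
```python
from rig import bot,viewer
import cv2,pickle
s=bot.state();print({k:s[k] for k in("t","tcp_pos","tool_rot","contact_force","finger_gap")})
d=viewer.snapshot("wrist");pickle.dump((s,d),open("pics/w1.pkl","wb"))
i=d["pixels"][:,:,::-1]
cv2.imwrite("pics/w1.png",cv2.resize(i[:,130:530],None,fx=1.5,fy=1.5,interpolation=cv2.INTER_CUBIC))
```

```text
{'t': 1.65, 'tcp_pos': array([0.53355673, 0.05285313, 0.1470922 ]), 'tool_rot': array([[-1.64600485e-01,  9.86359778e-01,  1.03418664e-03],
       [ 9.86360318e-01,  1.64600447e-01,  1.22073690e-04],
       [-4.98190059e-05,  1.04017405e-03, -9.99999458e-01]]), 'contact_force': array([-0.07680387, -0.13549185, -0.19899334]), 'finger_gap': 0.00617212535746072}
```

View pics/w1.png

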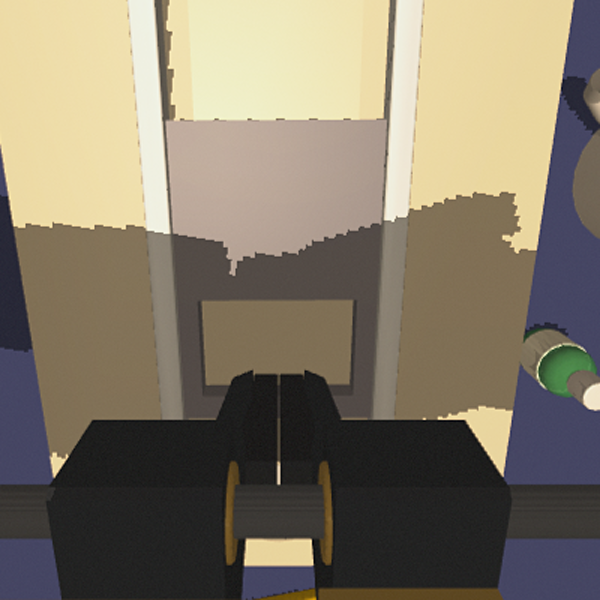

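The tool is aligned with the guard. Window top corners are at crop (201,300) and (354,299), guard far edge at (166,120)–(387,121), and the fingertips at about (278,375). I'll check these against the fit.

Run:
```python
from h import *
import pickle
s,d=pickle.load(open("pics/w1.pkl","rb"))
o=np.array([(-37.5,56,166,120),(37.5,56,387,121),(-30,-8,201,300),(30,-8,354,299)],float)
uv=o[:,2:]/1.5+[130,0]
p0=np.array([.52992,.07344,.16597])
def f(p):
    P=np.c_[o[:,0],o[:,1]+7.73,np.full(4,98.5)]
    return (proj(stim(P,*p),s,d)-uv).ravel()
print(f(p0).reshape(-1,2).round(1))
r=least_squares(f,p0,x_scale=[.01,.01,.1]);print(r.x,r.fun.round(1))
for p in(p0,r.x):
  print(stim([(0,-20.3,98.5),(0,28,70)],*p).round(4), "axis y",-np.sin(p[2]),np.cos(p[2]))
```

```text
[[ 1.5  0.2]
 [ 1.6 -0.5]
 [-1.2  0.1]
 [ 3.   0.7]]
[0.52930257 0.07336538 0.16713207] [ 0.1  0.2  0.2 -0.7 -2.3  0.2  1.9  0.6]
[[0.5333 0.0534 0.0985]
 [0.5253 0.1011 0.07  ]] axis y -0.16520907937261764 0.9862585665497928
[[0.5327 0.0533 0.0985]
 [0.5246 0.101  0.07  ]] axis y -0.16635507208691488 0.9860659156420312
```

Call:
send_rows([
  [[0,-0.0005,0.0005,-0.012,0,0,0],[0,-0.0005,0.0005,-0.025,0,0,0],[0,-0.0005,0.0005,-0.035,0,0,0],[0,-0.0005,0.0005,-0.042,0,0,0],[0,-0.0005,0.0005,-0.046,0,0,0],[0,-0.0005,0.0005,-0.046,0,0,0]],
])

```text
t: 2.45
tcp_pos: [0.5324, 0.0535, 0.1005]
tool_rot: [[-0.165, 0.986, -0.0], [0.986, 0.165, -0.0], [-0.0, -0.0, -1.0]]
contact_force: [0.3, 0.9, -0.3]
finger_gap: 0.003
finger_force: 0.0
```

Call:
send_rows([
  [[0,-0.0007,0.004,0,0,0,0],[0,-0.0013,0.008,0,0,0,0],[0,-0.002,0.012,0,0,0,0],[0,-0.0027,0.016,0,0,0,0],[0,-0.0033,0.02,0,0,0,0],[0,-0.004,0.024,0,0,0,0],[0,-0.0047,0.028,0,0,0,0],[0,-0.0053,0.032,0,0,0,0],[0,-0.006,0.036,0,0,0,0],[0,-0.0067,0.04,0,0,0,0],[0,-0.0073,0.044,0,0,0,0],[0,-0.008,0.048,0,0,0,0]],
])

```text
t: 3.95
tcp_pos: [0.5245, 0.1018, 0.1007]
tool_rot: [[-0.165, 0.986, 0.0], [0.986, 0.165, 0.0], [0.0, 0.0, -1.0]]
contact_force: [0.2, -1.9, 1.8]
finger_gap: 0.005
finger_force: 1.0
```

Call:
send_rows([
  [[0,-0.0003,0.002,0,0,0,0],[0,-0.0007,0.004,0,0,0,0],[0,-0.001,0.006,0,0,0,0],[0,-0.0013,0.008,0,0,0,0],[0,-0.0013,0.008,0,0,0,0]],
])

```text
t: 4.58
tcp_pos: [0.5231, 0.1096, 0.1007]
tool_rot: [[-0.165, 0.986, -0.0], [0.986, 0.165, -0.0], [-0.0, -0.0, -1.0]]
contact_force: [0.5, -0.8, 0.7]
finger_gap: 0.001
finger_force: 0.9
```

Call:
send_rows([
  [[0,-0.0002,0.001,0,0,0,0],[0,-0.0003,0.002,0,0,0,0],[0,-0.0003,0.002,0,0,0,0]],
])

```text
t: 4.95
tcp_pos: [0.5231, 0.1098, 0.1007]
tool_rot: [[-0.164, 0.987, -0.0], [0.987, 0.164, -0.002], [-0.002, -0.001, -1.0]]
contact_force: [1.4, -6.7, 2.4]
finger_gap: 0.001
finger_force: 2.8
```

Call:
send_rows([
  [[0,-0.0001,0.0005,0,0,0,0],[0,-0.0002,0.001,0,0,0,0],[0,-0.0002,0.001,0,0,0,0]],
])

```text
t: 5.32
tcp_pos: [0.5231, 0.1098, 0.1007]
tool_rot: [[-0.163, 0.987, 0.0], [0.987, 0.163, -0.003], [-0.003, -0.0, -1.0]]
contact_force: [1.3, -7.6, 2.1]
finger_gap: 0.007
finger_force: 3.7
```

Call:
send_rows([
  [[0,0.0005,-0.003,0,0,0,0],[0,0.001,-0.007,0,0,0,0],[0,0.002,-0.0125,0,0,0,0],[0,0.002,-0.0125,0.012,0,0,0],[0,0.002,-0.0125,0.025,0,0,0],[0,0.002,-0.0125,0.038,0,0,0],[0,0.002,-0.0125,0.045,0,0,0],[0,0.002,-0.0125,0.045,0,0,0]],
])

```text
t: 6.32
tcp_pos: [0.5251, 0.1002, 0.1465]
tool_rot: [[-0.165, 0.986, 0.002], [0.986, 0.165, 0.0], [0.0, 0.002, -1.0]]
contact_force: [-1.3, 0.2, 0.7]
finger_gap: 0.007
finger_force: 0.0
```

Run:
```python
from rig import bot,viewer
import cv2,pickle
from h import *
s=bot.state();print(s["t"],s["tcp_pos"],s["contact_force"])
d=viewer.snapshot("wrist");pickle.dump((s,d),open("pics/w2.pkl","wb"))
i=d["pixels"][:,:,::-1]
cv2.imwrite("pics/w2.png",cv2.resize(i[:,130:530],None,fx=1.5,fy=1.5,interpolation=cv2.INTER_CUBIC))
P=stim([(-37.5,112,98.5),(37.5,112,98.5),(-30,48,98.5),(30,48,98.5),(-38,117,100),(38,117,100)],.5296,.0734,.1666)
print(((proj(P,s,d)-[130,0])*1.5).round())
```

```text
6.325 [0.52513031 0.1001766  0.14651444] [-1.26762939  0.19877945  0.68704287]
[[168. 120.]
 [390. 119.]
 [199. 300.]
 [359. 300.]
 [165. 104.]
 [393. 103.]]
```

View pics/w2.png

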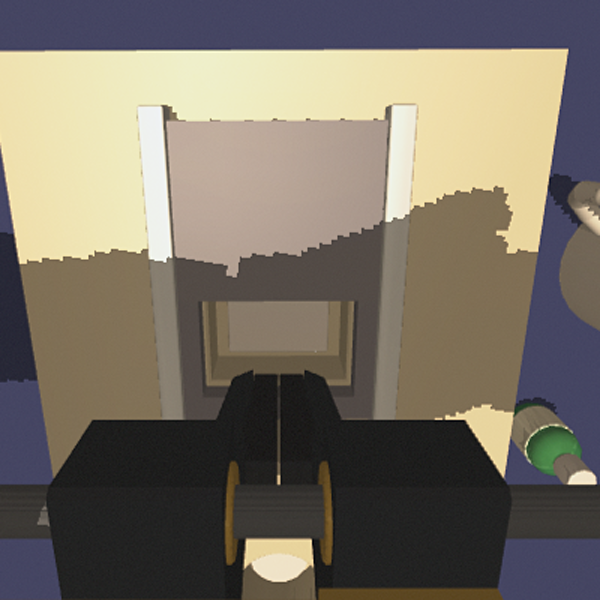

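The guard's far edge is at row 121 against 120 predicted, so it is fully across. The white key shows through the window at about (278,330), concentric with it. Next I descend.

Call:
send_rows([
  [[0,0,0.0005,-0.012,0,0,0],[0,0,0.0005,-0.026,0,0,0],[0,0,0.0005,-0.04,0,0,0],[0,0,0.0005,-0.052,0,0,0],[0,0,0.0005,-0.06,0,0,0],[0,0,0.0005,-0.065,0,0,0],[0,0,0.0005,-0.065,0,0,0]],
])

```text
t: 7.25
tcp_pos: [0.5247, 0.1005, 0.0805]
tool_rot: [[-0.165, 0.986, -0.0], [0.986, 0.165, -0.0], [-0.0, -0.0, -1.0]]
contact_force: [0.0, 1.5, -0.1]
finger_gap: 0.002
finger_force: 0.0
```

Call:
send_rows([
  [[0,0,0,-0.002,0,0,0],[0,0,0,-0.004,0,0,0],[0,0,0,-0.006,0,0,0],[0,0,0,-0.008,0,0,0],[0,0,0,-0.0095,0,0,0],[0,0,0,-0.0095,0,0,0]],
])

```text
t: 8.0
tcp_pos: [0.5251, 0.1006, 0.0724]
tool_rot: [[-0.165, 0.986, 0.001], [0.986, 0.165, 0.0], [-0.0, 0.001, -1.0]]
contact_force: [-1.7, -0.7, 14.3]
finger_gap: 0.007
finger_force: 7.1
```

Call:
send_rows([
  [[0,0,0,0,0,0,0],[0,0,0,0,0,0,0],[0,0,0,0,0,0,0],[0,0,0,0,0,0,0],[0,0,0,0,0,0,0],[0,0,0,0,0,0,0],[0,0,0,0,0,0,0],[0,0,0,0,0,0,0]],
])

```text
t: 9.0
tcp_pos: [0.5251, 0.1006, 0.0724]
tool_rot: [[-0.165, 0.986, 0.001], [0.986, 0.165, 0.0], [-0.0, 0.001, -1.0]]
contact_force: [-2.1, -0.5, 15.1]
finger_gap: 0.005
finger_force: 7.1
```

Call:
send_rows([
  [[0,0,0,0.004,0,0,0],[0,0,0,0.01,0,0,0],[0,0,0,0.018,0,0,0],[0,0,0,0.025,0,0,0],[0,0,0,0.0285,0,0,0],[0,0,0,0.0285,0,0,0]],
])

```text
t: 9.75
tcp_pos: [0.5248, 0.1005, 0.1]
tool_rot: [[-0.165, 0.986, 0.0], [0.986, 0.165, 0.0], [0.0, 0.0, -1.0]]
contact_force: [-0.7, 0.7, -0.2]
finger_gap: 0.007
finger_force: 0.0
```

Call:
send_rows([
  [[0,0.0008,-0.0045,0,0,0,0],[0,0.0015,-0.009,0,0,0,0],[0,0.0023,-0.0135,0,0,0,0],[0,0.003,-0.018,0,0,0,0],[0,0.0038,-0.0225,0,0,0,0],[0,0.0045,-0.027,0,0,0,0],[0,0.0053,-0.0315,0,0,0,0],[0,0.0061,-0.036,0,0,0,0],[0,0.0068,-0.0405,0,0,0,0],[0,0.0076,-0.045,0,0,0,0],[0,0.0083,-0.0495,0,0,0,0],[0,0.0091,-0.054,0,0,0,0]],
])

```text
t: 11.25
tcp_pos: [0.5338, 0.0462, 0.0997]
tool_rot: [[-0.165, 0.986, 0.0], [0.986, 0.165, 0.0], [-0.0, 0.0, -1.0]]
contact_force: [-0.4, 2.3, -1.6]
finger_gap: 0.008
finger_force: 1.0
```

Call:
send_rows([
  [[0,0.0003,-0.002,0,0,0,0],[0,0.0007,-0.004,0,0,0,0],[0,0.001,-0.006,0,0,0,0],[0,0.0013,-0.008,0,0,0,0],[0,0.0014,-0.0085,0,0,0,0],[0,0.0014,-0.0085,0,0,0,0]],
])

```text
t: 12.0
tcp_pos: [0.5353, 0.0378, 0.0998]
tool_rot: [[-0.165, 0.986, 0.0], [0.986, 0.165, -0.0], [-0.0, 0.0, -1.0]]
contact_force: [-0.6, 1.0, -1.3]
finger_gap: 0.008
finger_force: 0.6
```

Call:
send_rows([
  [[0,0.0002,-0.001,0,0,0,0],[0,0.0003,-0.002,0,0,0,0],[0,0.0003,-0.002,0,0,0,0]],
])

```text
t: 12.38
tcp_pos: [0.5356, 0.0359, 0.0998]
tool_rot: [[-0.165, 0.986, 0.0], [0.986, 0.165, -0.0], [-0.0, 0.0, -1.0]]
contact_force: [0.2, 1.4, -0.4]
finger_gap: 0.002
finger_force: 0.7
```

Call:
send_rows([
  [[0,0.0002,-0.001,0,0,0,0],[0,0.0003,-0.0015,0,0,0,0],[0,0.0003,-0.0015,0,0,0,0]],
])

```text
t: 12.75
tcp_pos: [0.5357, 0.0355, 0.0998]
tool_rot: [[-0.166, 0.986, 0.0], [0.986, 0.166, 0.001], [0.001, 0.0, -1.0]]
contact_force: [-0.6, 5.5, 0.1]
finger_gap: 0.005
finger_force: 2.6
```

Stop reached at home. One more millimetre to confirm.

Call:
send_rows([
  [[0,0.0002,-0.001,0,0,0,0],[0,0.0002,-0.001,0,0,0,0],[0,0.0002,-0.001,0,0,0,0]],
])

```text
t: 13.12
tcp_pos: [0.5357, 0.0355, 0.0998]
tool_rot: [[-0.167, 0.986, -0.0], [0.986, 0.167, 0.002], [0.002, 0.0, -1.0]]
contact_force: [-1.4, 5.8, 0.6]
finger_gap: 0.009
finger_force: 3.5
```

Call:
send_rows([
  [[0,-0.0005,0.003,0,0,0,0],[0,-0.001,0.006,0,0,0,0],[0,-0.0017,0.01,0,0,0,0],[0,-0.0017,0.01,0.01,0,0,0],[0,-0.0017,0.01,0.025,0,0,0],[0,-0.0017,0.01,0.045,0,0,0],[0,-0.0017,0.01,0.07,0,0,0],[0,-0.0017,0.01,0.095,0,0,0],[0,-0.0017,0.01,0.12,0,0,0],[0,-0.0017,0.01,0.13,0,0,0],[0,-0.0017,0.01,0.13,0,0,0]],
])

```text
t: 14.5
tcp_pos: [0.5346, 0.0434, 0.2305]
tool_rot: [[-0.165, 0.986, 0.002], [0.986, 0.165, 0.0], [-0.0, 0.002, -1.0]]
contact_force: [-0.1, 0.3, 0.0]
finger_gap: 0.006
finger_force: 0.0
```

Run:
```python
from rig import bot,viewer
import cv2
from h import *
s=bot.state();print(s["t"],s["tcp_pos"],s["contact_force"])
d=viewer.snapshot("wrist")
i=d["pixels"][:,:,::-1]
cv2.imwrite("pics/w3.png",cv2.resize(i[:,130:530],None,fx=1.5,fy=1.5,interpolation=cv2.INTER_CUBIC))
P=stim([(-37.5,56,98.5),(37.5,56,98.5),(-30,-8,98.5),(30,-8,98.5),(-38,117,100),(38,117,100),(-100,135,88),(100,135,88)],.5296,.0734,.1666)
print(((proj(P,s,d)-[130,0])*1.5).round())
```

```text
14.5 [0.53461712 0.04335513 0.23052818] [-0.05530037  0.34654427  0.04067663]
[[202. 121.]
 [355. 121.]
 [222. 249.]
 [336. 249.]
 [195. -22.]
 [363. -22.]
 [ 63. -58.]
 [494. -59.]]
```

View pics/w3.png

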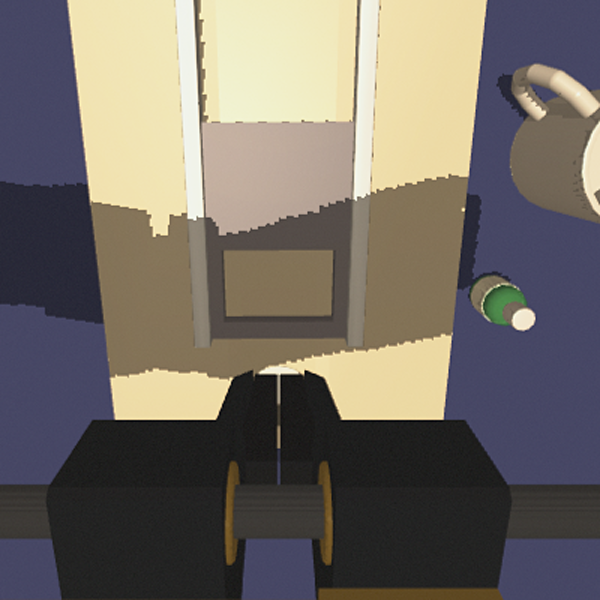

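The guard's far edge is at row 122 and the window's top at row 250, against 121 and 249 predicted for home. The window shows plain beige, and nothing else has moved.

```bash
python3 -c "
from rig import order
print(order.hand_in())"
```

```text
the job is handed in; nothing more can be done
None
```

I slid the guard fully across, held the reset key down against its stop for about 1 s and let it up, pushed the guard fully home over the well, withdrew the arm clear of everything, and handed in the job (14.5 s of the 54 s used).

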